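# Index the test stand and unload the tested transformer

## Task

Pull up the red sprung index pin, swing the rotary test stand round to the hole beside the green marker and let the pin drop fully home in it. Then turn the yellow turn button aside so that it no longer covers the mounting plate, lift the transformer with its plate straight out of the frame and set it down gently, upright, in the middle of the blue mat. Leave the pin in the green hole and the button turned aside, and do not disturb the other things on the counter.

Things in the scene. Friction and masses are not known exactly. Their poses are not given: they have to be found in the camera images.
- stand: Fixed rotary test stand, a grey round base 310 mm across, 24 mm high. Origin on the table at the rotor's turning axis, z up, x towards the fixed probe head. Three index holes in its top on a 125 mm radius: in direction -x (the pin's start), +y and -y. Holes 16 mm wide; pin 10 mm with a round nose.
- probe_head (a point): End of the fixed aluminium probe arm that overhangs the transformer at the start: this point is 97 mm along the stand's x axis, 140 mm above the table. The arm is 36 mm wide, 110 to 165 mm above the table, and runs outwards from here along the stand's x to its column 205 mm out.
- rotor (a joint): Angle of the rotor, an aluminium plate (top 34 mm above the table), counter-clockwise positive. About 0 at the start: pin at the stand's -x hole, transformer under the probe head. At -1.57 the pin is at the +y hole, at +1.57 at the -y hole; stops at +-1.75. Turns easily (about 1 N at the pin), locked while the pin is in a hole.
- pin (a joint): How far the sprung index pin is pulled up: 0 = fully down in a hole, stop at 0.026 m. It is 12 mm deep in the hole, so clear of the base above 0.012; between holes it rides at about 0.012. The spring pushes down with 6 N at 0, 10 N at full pull; let go over a hole (within about 3 mm) it snaps in.
- pin_knob (a point): Middle of the pin's round red knob: 32 mm across, 42 mm high (21 mm above and below this point, which is 76 mm above the table when down), 125 mm from the turning axis. It spins freely on the pin, so the hand need not turn with the rotor. Below it a dark collar 34 mm across, top 52 mm above the table.
- button (a joint): Angle of the yellow turn button on the rotor about its vertical pivot, counter-clockwise positive: near 0 (within 0.25) it points over the transformer's mounting plate and holds it down; free of the plate beyond about 0.85 rad either way; stops at +-1.65, stays where it is left (friction 0.04 N m).
- button_grip (a point): Grip point on the turn button's pivot, 72 mm above the table, 10 mm from the turning axis on the pin's side: on an upright fin 40 mm long (this point's x), 12 mm thick (its y), top 84 mm above the table. The flat bar at the fin's foot is 16 mm wide, from 10 mm behind to 60 mm ahead of the pivot along +x, 43 to 52 mm above the table.
- transformer: The tested transformer, loose, 0.4 to 0.8 kg: navy block 50 x 50 mm, 6 to 56 mm above the origin, orange terminals on top to 64 mm, on a steel plate 80 (x) x 110 (y) x 6 mm. Origin under the plate's centre. It lies in a shallow frame (lips 8 mm high) on the rotor opposite the pin, 78 mm from the axis, x outwards, underside 34 mm above the table. Grip across its y sides.
- green_marker: Fixed green block 30 x 26 x 30 mm beside the stand, 170 mm from the turning axis; it marks the index hole next to it, which is on the straight line from the turning axis to the block. Origin under its centre. On the stand's +y or -y side.
- white_marker: Fixed white block like the green one, at the opposite hole: the wrong one.
- blue_mat: Fixed blue plastic mat 160 x 160 mm, 4 mm thick, on one side of the stand, left or right. Origin under its centre.
- grey_mat: Fixed dark mat of the same size on the other side, with the spare transformer on it; not to be used.
- spare: spare light-grey transformer, same shape and size as the navy one but with white terminals, standing on the grey mat; a bystander
- toroid: loose copper-coloured toroid, 96 mm across, 40 mm high; a bystander, origin under its centre
- carton: loose brown cardboard carton 90 x 130 x 70 mm; a bystander, origin under its centre
- screwdriver: loose screwdriver 150 mm long lying flat; a bystander
- meter: loose yellow hand meter 75 x 140 x 42 mm lying flat; a bystander, origin under its centre
- jar: loose amber jar, 60 mm across, 60 mm high; a bystander, origin under its centre
There are look-alikes about, which are no part of the job. There is more than one size of the green_marker; the one meant has the size given above.

How it is judged (in metres and radians):
On the way, in this order (a step that is already met when the one before it is completed fails the run):
1. the pin is fully home in the hole beside the green marker, the rotor at rest, the transformer still in its frame (horizontal distance between pin_knob and green_marker below 0.055 m and value of joint pin below 0.002 m and velocity of joint rotor between -0.05 and 0.05 rad/s and z of transformer in the frame of stand below 0.04 m), for 0.2 s.
2. the turn button is turned aside (1 rad or more either way), the transformer still in its frame ((value of joint button above 1 rad or value of joint button below -1 rad) and z of transformer in the frame of stand below 0.04 m), for 0.2 s.
3. the transformer is lifted clear out of the frame (z of transformer in the frame of stand above 0.07 m), for 0.1 s.
At the end, for the whole second after the job is handed in: The pin is down (within 2 mm) in the green-marked hole with the rotor at rest, the button is at least 1 rad aside, and the transformer stands at rest and upright (within 0.1 rad) on the blue mat, its centre within 35 mm of the mat's centre (horizontal distance between pin_knob and green_marker below 0.055 m and value of joint pin below 0.002 m and velocity of joint rotor between -0.05 and 0.05 rad/s and (value of joint button above 1 rad or value of joint button below -1 rad) and horizontal distance between transformer and blue_mat below 0.035 m and z of transformer in the frame of blue_mat between 0.001 and 0.008 m and angle between transformer's own z axis and vertical below 0.1 rad and linear speed of transformer below 0.02 m/s and angular speed of transformer below 0.2 rad/s); the robot touches nothing.
It fails at once if the transformer is dropped onto the mat (faster than 0.5 m/s within 25 mm of it) (linear speed of transformer above 0.5 m/s and z of transformer in the frame of blue_mat below 0.03 m and horizontal distance between transformer and blue_mat below 0.12 m).
It fails at once if a bystander (spare, toroid, carton, screwdriver, meter or jar) is moved more than 30 mm (distance of any of spare, toroid, carton, screwdriver, meter, jar from where it was at the start of the episode above 0.03 m).
It also fails if it takes over 67 s, if anything falls off the work surface, if the arm or the gripper's body presses on something with over 40 N, if the wrist force passes 120 N, or if a joint passes its speed limit or range.

## Robot

A 6-joint arm with a two-finger parallel gripper is mounted at the origin on the work surface. World frame = base frame: x ahead of the robot, y to its left, z up, the work surface at z = 0. Lengths are in m, angles in degrees, forces in N, time in s.
With the tool pointing down it reaches from about 0.375 to 0.9 m from the base axis. Payload 3.1 kg.
Tool frame: the origin (TCP) lies at the very end of the fingers, on their centre line; the grasp point (between the pads) lies 19 mm behind it; x points along the fingers, z is the direction in which the jaws open and shut, and the axes are right-handed (so a half turn about x gives the same grasp; the last joint's range is limited). The gripper opens to 87 mm and grips with 3 to 60 N. Pads are 19 mm wide; open, the fingers measure 117 mm over their backs; the gripper's body (75 mm by 190 mm) begins 51 mm behind the grasp point.
Start: joints at [57.955, 30.224, 82.088, -0, 67.689, -10.227], TCP at [0.232, 0.58, 0.223] pointing down, gripper open.
Joint ranges: [-176.69, 176.69], [-43.24, 126.21], [12.49, 139.97], [-82, 262], [0, 151.66], [-163.58, 163.58]. Speed limits (degrees/s): [159.86, 159.86, 180, 180, 180, 180].

## Interface

Orientations are given as a 3x3 rotation matrix whose columns are the frame's x, y, z axes.
In Python, from rig import bot gives the robot as it stands.
- The arm moves only by the tool send_rows, never from a script. Its arguments are lists of equal length, an entry for each row: "fingers": the opening, from 0 (shut) to 1 (fully open); "dp": the shift along the world's x, y, z in mm, a list of three; "turn": the turn, a rotation vector about the world's x, y, z in rad, a list of three. In form: {"fingers": [fingers, ...], "dp": [[tx, ty, tz], ...], "turn": [[rx, ry, rz], ...]}. A call has 1 to 10 rows; each row is the pose to reach, as a shift and turn from the pose measured when the call began; what a row does not reach only later rows make up. A row lasts 1/12 s, in which the tool goes at most 41.7 mm and 7.16 degrees, less where a joint would pass 70% of its speed; a pose out of reach is approached as far as the arm can. A call with a gripper value outside its range is refused whole. The fingers move at their own pace and stop on an object; the grip force is fixed at half the most. Time passes only in rows, so rows that repeat a pose let the fingers close. It gives the time, the measured TCP pose, the force and the opening at its end, in the units of the state.
- bot.read_state(): the state, without advancing time (a new reading comes with each control period).
- bot.capture(name): name is "scene" or "top"; returns a dict with "img" (420x560x3 uint8, blue, green, red), "z_map" (420x560 float32, m along the optical axis (not along the pixel's ray), 0 where there is no reading), "mtx" (3x3 intrinsics, pixels), "k1" (the pictures are not rectified: a ray, as slopes to the right and down, at radius r is drawn at 1 + k1 r^2 times it, then the intrinsics apply), "origin" and "orientation" of the camera in the world. Camera axes: x right, y up, looking along -z (the intrinsics and any distortion apply to the point x, -y, -z); pixel columns grow to the right and rows downward; lengths in m; the calibration is good to about 2 mm. A picture is of the moment at which its call begins.
- bot.hand_in(): hands the job in, once; it reports no verdict.
The state is a dict: "time_s": time; "joint_positions": joint angles; "qvel": joint speeds; "tau": joint torques, N m; "position": TCP position; "tcp_rot": TCP orientation; "force": force on the tool from outside, world axes, zero at the start; "moment": the same for the moment, N m; "opening": opening from 0.0 (shut) to 1.0 (fully open).
Only numpy, scipy, OpenCV 4.12 (cv2) and the standard library are available. Lean on these libraries where they do the work, as an engineer would, in place of code of your own. Each camera call takes 0.05 s, during which the arm holds its last target.

## Working session

There is one attempt and no reset: what is moved stays moved. The work goes in short steps, Python scripts to look and compute and a tool call to move; the robot and the scene stay as the last step left them, time stands still between calls to the robot, and variables do not carry over. Pictures are saved under pics/ and viewed, and the job is handed in when it is done.

Besides the shell and the picture viewer there is one more tool, called after ">>>" as name(argument=value, ...) on one line, values as JSON. send_rows: Moves the arm, as the interface text tells. Its arguments: {"type":"object","properties":{"fingers":{"type":"array","items":{"type":"number"}},"dp":{"type":"array","items":{"type":"array","items":{"type":"number"}}},"turn":{"type":"array","items":{"type":"array","items":{"type":"number"}}}},"required":["fingers","dp","turn"]}

```bash
ls; mkdir -p pics
cat > h.py <<'E'
import numpy as np, cv2
from rig import bot
def cap(n,f):
    c=bot.capture(n); cv2.imwrite('pics/'+f,c['img']); np.savez('pics/'+f+'.npz',**{k:np.asarray(v) for k,v in c.items()}); return c
def world(c):
    h,w=c['z_map'].shape; K=np.array(c['mtx'],float)
    u,v=np.meshgrid(np.arange(w),np.arange(h))
    xd=(u-K[0,2])/K[0,0]; yd=(v-K[1,2])/K[1,1]
    x,y=xd.copy(),yd.copy(); k=float(c['k1'])
    for _ in range(15):
        s=1+k*(x*x+y*y); x=xd/s; y=yd/s
    z=c['z_map']; P=np.stack([x*z,-y*z,-z],-1)
    W=P@np.array(c['orientation']).T+np.array(c['origin']); W[z==0]=np.nan
    return W
E
python3 - <<'E'
from h import *
s=bot.read_state(); print(s['time_s'],s['position'],s['tcp_rot'])
for n in ['scene','top']:
    c=cap(n,n+'0.png'); print(n,c['origin'],c['mtx'],c['k1'],c['orientation'])
E
```

```text
pics
0.0 [0.23183511 0.57959867 0.22154838] [[-1.22175043e-03 -9.28346544e-01  3.71713872e-01]
 [-1.87088376e-03  3.71715620e-01  9.28344762e-01]
 [-9.99997504e-01  4.38772170e-04 -2.19097219e-03]]
scene [1.00426168 0.74457789 0.85851166] [[506.75317012   0.         277.84942569]
 [  0.         506.75317012 204.91134457]
 [  0.           0.           1.        ]] -0.10167209494830351 [[-0.79950703 -0.38558814  0.46055433]
 [ 0.60053784 -0.49788255  0.62567345]
 [-0.0119503   0.77681063  0.62962087]]
top [ 0.39507968 -0.00416365  1.24988405] [[500.55985227   0.         280.60797923]
 [  0.         500.55985227 204.77644383]
 [  0.           0.           1.        ]] -0.14783311899503035 [[ 0.01651853  0.9975089  -0.0685794 ]
 [-0.99982468  0.01587416 -0.00993031]
 [-0.00881694  0.06873141  0.99759624]]
```

View pics/scene0.png

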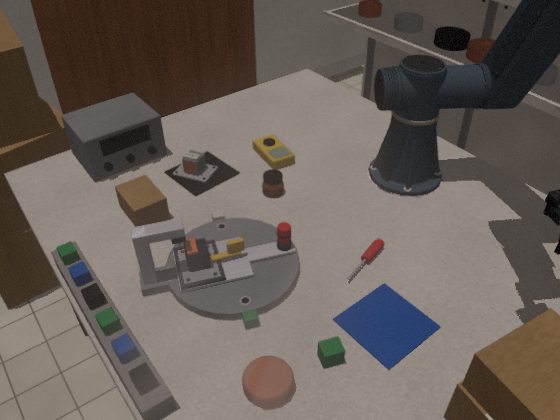

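View pics/top0.png

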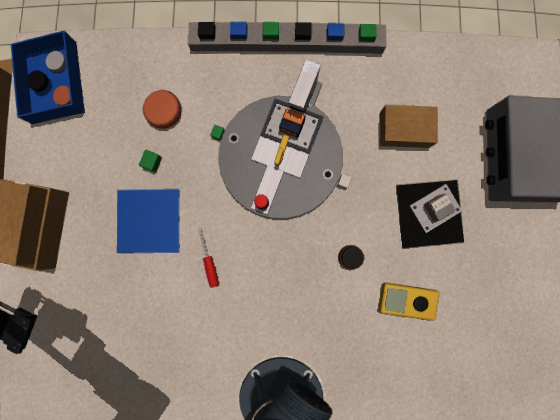

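The scene view shows the stand at about (235,265) with the red knob at (284,235). In the top view, the stand is at (280,157), the knob at (261,202), the small green block beside the stand at (217,132), the white block at (344,181) and the blue mat at (148,221). The larger green block at (150,160) looks like the decoy. Next I'll measure.

Run:
```python
from h import *
c=dict(np.load('pics/top0.png.npz')); W=world(c); img=c['img']
hsv=cv2.cvtColor(img,cv2.COLOR_BGR2HSV)
def blob(name,lo,hi,box,zmin=-1,zmax=9):
    m=cv2.inRange(hsv,np.array(lo),np.array(hi))>0
    u0,v0,u1,v1=box; b=np.zeros_like(m); b[v0:v1,u0:u1]=1
    m&=b&(W[...,2]>zmin)&(W[...,2]<zmax)
    P=W[m]; 
    print(name,len(P),P.mean(0).round(4),'med',np.median(P,0).round(4),'min',np.percentile(P,2,axis=0).round(3),'max',np.percentile(P,98,axis=0).round(3))
    r=cv2.minAreaRect(P[:,:2].astype(np.float32)*1000); print('   rect',np.round(r[0],1),np.round(r[1],1),round(r[2],1)); return P
blob('knob',(0,150,80),(8,255,255),(240,185,285,220),0.09)
blob('green',(40,80,30),(85,255,255),(205,118,228,145),0.025)
blob('biggreen',(40,80,30),(85,255,255),(135,145,165,178),0.02)
blob('white',(0,0,120),(180,60,255),(335,172,355,192),0.025,.04)
blob('mat',(100,120,40),(130,255,255),(110,180,190,260),-.01,.012)
blob('button',(20,100,80),(35,255,255),(265,125,300,172))
blob('btnfin',(20,100,80),(35,255,255),(265,125,300,172),.078)
blob('orange',(3,120,80),(18,255,255),(270,100,320,140),.085)
m=np.zeros(W.shape[:2],bool); m[90:225,210:350]=1
m&=abs(W[...,2]-.024)<.004
P=W[m]; 
hull=cv2.convexHull((P[:,:2]*1000).astype(np.float32)); print('base',cv2.minEnclosingCircle(hull))
for px in [(234,138),(328,174),(305,85)]: print(px,W[px[1]-1:px[1]+2,px[0]-1:px[0]+2].reshape(-1,3).mean(0).round(4))
# probe arm
m=(W[...,2]>.15)&(W[...,2]<.18); b=np.zeros_like(m);b[50:150,270:340]=1;m&=b
print('arm',cv2.minAreaRect((W[m][:,:2]*1000).astype(np.float32)),W[m][:,2].mean())
for px in [(350,257),(210,270),(200,235),(161,108)]: print(px,W[px[1],px[0]].round(3))
```

```text
knob 135 [0.4827 0.0536 0.0979] med [0.4824 0.053  0.0978] min [0.469 0.039 0.092] max [0.496 0.067 0.103]
   rect [482.8  54.3] [29.3 27.9] 46.4
green 116 [0.6582 0.17   0.0308] med [0.6578 0.17   0.0309] min [0.643 0.157 0.026] max [0.672 0.183 0.036]
   rect [658.3 170.3] [23.9 30. ] 70.0
biggreen 286 [0.5835 0.3342 0.0425] med [0.5835 0.334  0.0438] min [0.561 0.315 0.024] max [0.606 0.356 0.049]
   rect [584.  336.2] [38.  42.7] 69.5
white 144 [ 0.5433 -0.146   0.0306] med [ 0.5434 -0.1466  0.0308] min [ 0.527 -0.162  0.025] max [ 0.56  -0.125  0.036]
   rect [ 545.  -141.1] [42.3 29.8] 71.6
mat 3842 [0.4349 0.3432 0.0052] med [0.4349 0.3428 0.0052] min [0.36  0.267 0.   ] max [0.511 0.42  0.01 ]
   rect [435.2 343.9] [158.  160.4] 1.5
button 184 [0.6107 0.0079 0.0668] med [0.6093 0.0085 0.0558] min [ 0.573 -0.005  0.049] max [0.647 0.021 0.089]
   rect [610.5   8.6] [15.1 79.7] 73.6
btnfin 77 [0.5919 0.0142 0.0849] med [0.5923 0.0134 0.085 ] min [0.573 0.006 0.079] max [0.611 0.022 0.089]
   rect [592.   14.3] [11.2 40.9] 74.7
orange 175 [ 0.6821 -0.0194  0.0988] med [ 0.6818 -0.0184  0.099 ] min [ 0.667 -0.042  0.093] max [0.698 0.003 0.103]
   rect [684.4 -19.3] [46.7 27.3] 69.4
base ((611.5928344726562, 6.325231075286865), 182.39785766601562)
(234, 138) [0.6439 0.1267 0.025 ]
(328, 174) [ 0.557  -0.1075  0.0264]
(305, 85) [ 0.7378 -0.0433  0.1657]
arm ((741.4166870117188, -41.40837860107422), (36.76022720336914, 109.56867980957031), 69.10552215576172) 0.16546538029405514
(350, 257) [ 0.355 -0.159  0.064]
(210, 270) [0.317 0.178 0.029]
(200, 235) [0.402 0.206 0.02 ]
(161, 108) [0.715 0.31  0.043]
```

>>> send_rows(fingers=[1, 1, 1, 1, 1, 1, 1, 1, 1, 1], dp=[[15, -30, 0], [30, -64, 0], [47, -98, 0], [63, -132, 0], [79, -166, 0], [95, -200, 0], [112, -234, 0], [128, -268, 0], [144, -302, 0], [160, -336, 0]], turn=[[0, 0, 0.03], [0, 0, 0.03], [0, 0, 0.03], [0, 0, 0.03], [0, 0, 0.03], [0, 0, 0.03], [0, 0, 0.03], [0, 0, 0.03], [0, 0, 0.03], [0, 0, 0.03]])

```text
time_s: 0.93
position: [0.3921, 0.2419, 0.2215]
tcp_rot: [[-0.001, -0.939, 0.343], [-0.002, 0.343, 0.939], [-1.0, 0.001, -0.002]]
force: [1.1, -0.3, -0.4]
opening: 1.004
```

>>> send_rows(fingers=[1, 1, 1, 1, 1, 1, 1, 1, 1, 1], dp=[[15, -31, 0], [30, -63, 0], [46, -95, 0], [61, -126, 0], [76, -158, 0], [91, -189, 0], [91, -189, -20], [91, -189, -50], [91, -189, -70], [91, -189, -70]], turn=[[0, 0, 0], [0, 0, 0], [0, 0, 0], [0, 0, 0], [0, 0, 0], [0, 0, 0], [0, 0, 0], [0, 0, 0], [0, 0, 0], [0, 0, 0]])

```text
time_s: 1.77
position: [0.4799, 0.0528, 0.148]
tcp_rot: [[-0.01, -0.939, 0.344], [-0.001, 0.345, 0.939], [-1.0, 0.01, -0.004]]
force: [-0.9, -0.7, -0.6]
opening: 1.003
```

Run:
```python
from h import *
cap('scene','s1.png');cap('top','t1.png'); print(bot.read_state()['position'])
```

```text
[0.48258201 0.05295317 0.15110724]
```

View pics/s1.png

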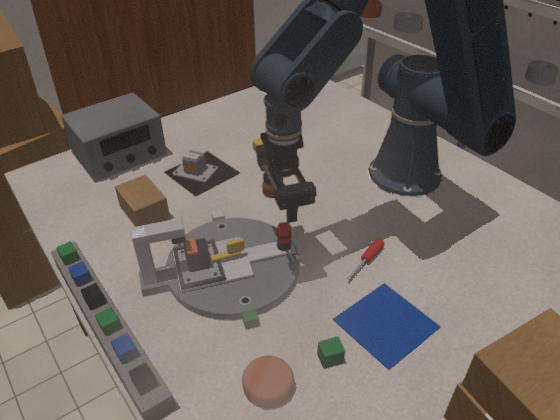

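View pics/t1.png

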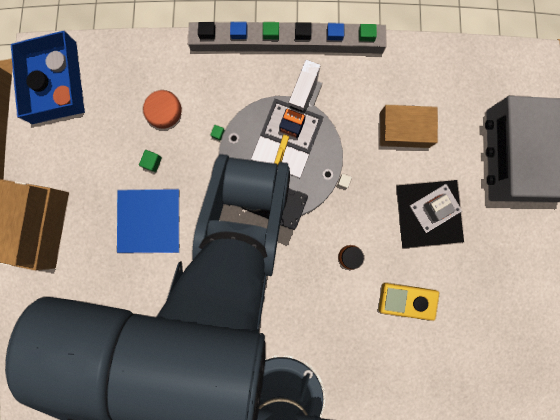

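Gripper is centred over the knob at (284,235) in the scene view, one finger each side. Descend and grip.

>>> send_rows(fingers=[1, 1, 1, 1, 1, 0, 0, 0, 0, 0], dp=[[0, 0, -25], [0, 0, -50], [0, 0, -75], [0, 0, -91], [0, 0, -91], [0, 0, -91], [0, 0, -91], [0, 0, -91], [0, 0, -91], [0, 0, -91]], turn=[[0, 0, 0], [0, 0, 0], [0, 0, 0], [0, 0, 0], [0, 0, 0], [0, 0, 0], [0, 0, 0], [0, 0, 0], [0, 0, 0], [0, 0, 0]])

```text
time_s: 2.7
position: [0.4833, 0.0529, 0.0612]
tcp_rot: [[-0.001, -0.939, 0.343], [-0.002, 0.343, 0.939], [-1.0, 0.001, -0.002]]
force: [0.2, -0.6, -0.3]
opening: 0.709
```

>>> send_rows(fingers=[0, 0, 0, 0, 0, 0], dp=[[0, 0, 0], [0, 0, 0], [0, 0, 0], [0, 0, 0], [0, 0, 0], [0, 0, 0]], turn=[[0, 0, 0], [0, 0, 0], [0, 0, 0], [0, 0, 0], [0, 0, 0], [0, 0, 0]])

```text
time_s: 3.2
position: [0.4834, 0.0529, 0.0612]
tcp_rot: [[-0.001, -0.939, 0.343], [-0.002, 0.343, 0.939], [-1.0, 0.0, -0.002]]
force: [0.9, -0.4, 2.1]
opening: 0.362
```

>>> send_rows(fingers=[0, 0, 0, 0, 0, 0, 0], dp=[[0, 0, 4], [0, 0, 8], [0, 0, 12], [0, 0, 16], [0, 0, 19], [0, 0, 19], [0, 0, 19]], turn=[[0, 0, 0], [0, 0, 0], [0, 0, 0], [0, 0, 0], [0, 0, 0], [0, 0, 0], [0, 0, 0]])

```text
time_s: 3.78
position: [0.4833, 0.0529, 0.0802]
tcp_rot: [[-0.001, -0.939, 0.343], [-0.002, 0.343, 0.939], [-1.0, 0.0, -0.002]]
force: [2.3, 0.8, -9.9]
opening: 0.357
```

Run:
```python
from h import *
cap('scene','s2.png'); s=bot.read_state();print(s['position'],s['force'])
C=np.array([.6005,.0105]);p=np.array(s['position'][:2]); d=p-C; print(np.hypot(*d),np.degrees(np.arctan2(d[1],d[0])))
R=.125;a0=np.arctan2(d[1],d[0])
for k in range(1,19):
    a=a0+(np.radians(70.0)-a0)*k/18; print(k,((C+R*np.array([np.cos(a),np.sin(a)])-p)*1000).round(1))
```

```text
[0.48329438 0.05292407 0.08013247] [ 2.84458152 -0.80246613 -9.9021887 ]
0.12464733833498429 160.10163040803945
1 [ 3.8 10.2]
2 [ 8.9 19.9]
3 [14.7 29.1]
4 [21.3 37.8]
5 [28.7 45.9]
6 [36.7 53.2]
7 [45.4 59.9]
8 [54.6 65.8]
9 [64.3 70.8]
10 [74.4 75. ]
11 [84.8 78.3]
12 [95.4 80.7]
13 [106.2  82.1]
14 [117.2  82.6]
15 [128.1  82.1]
16 [138.9  80.7]
17 [149.5  78.3]
18 [160.  75.]
```

View pics/s2.png

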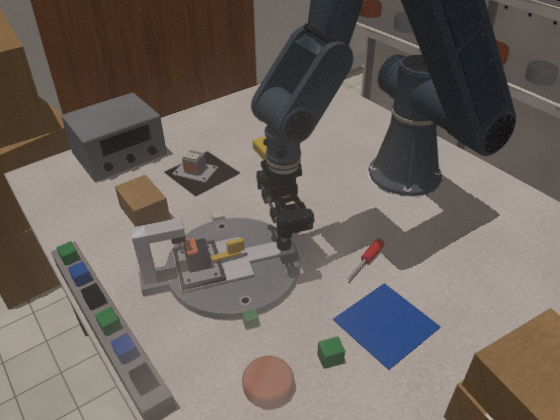

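The knob is gripped at (284,235), and the spring is pulling with about 10 N, so the pin is up. Now I'll swing along the arc.

>>> send_rows(fingers=[0, 0, 0, 0, 0, 0, 0, 0, 0, 0], dp=[[2, 5, 0], [4, 10, 0], [9, 20, 0], [15, 29, 0], [21, 38, 0], [29, 46, 0], [37, 53, 0], [45, 60, 0], [55, 66, 0], [60, 68, 0]], turn=[[0, 0, 0], [0, 0, 0], [0, 0, 0], [0, 0, 0], [0, 0, 0], [0, 0, 0], [0, 0, 0], [0, 0, 0], [0, 0, 0], [0, 0, 0]])

```text
time_s: 4.67
position: [0.5439, 0.1225, 0.0798]
tcp_rot: [[-0.002, -0.939, 0.343], [-0.001, 0.343, 0.939], [-1.0, 0.002, -0.001]]
force: [-0.5, -1.1, -10.5]
opening: 0.365
```

>>> send_rows(fingers=[0, 0, 0, 0, 0, 0, 0, 0, 0, 0], dp=[[6, 3, 0], [14, 6, 0], [24, 9, 0], [35, 11, 0], [46, 12.5, 0], [57, 13, 0], [67.5, 12.5, 0], [78, 11, 0], [85, 10, 0], [89, 9, 0]], turn=[[0, 0, 0], [0, 0, 0], [0, 0, 0], [0, 0, 0], [0, 0, 0], [0, 0, 0], [0, 0, 0], [0, 0, 0], [0, 0, 0], [0, 0, 0]])

```text
time_s: 5.5
position: [0.6329, 0.1324, 0.0792]
tcp_rot: [[-0.004, -0.939, 0.344], [0.001, 0.344, 0.939], [-1.0, 0.004, -0.0]]
force: [-1.3, 2.3, -10.4]
opening: 0.36
```

Run:
```python
from h import *
cap('scene','s3.png'); s=bot.read_state();print(s['position'],s['force'])
```

```text
[0.63385177 0.13211003 0.07937451] [ 0.6201958   2.46265459 -8.55428629]
```

View pics/s3.png

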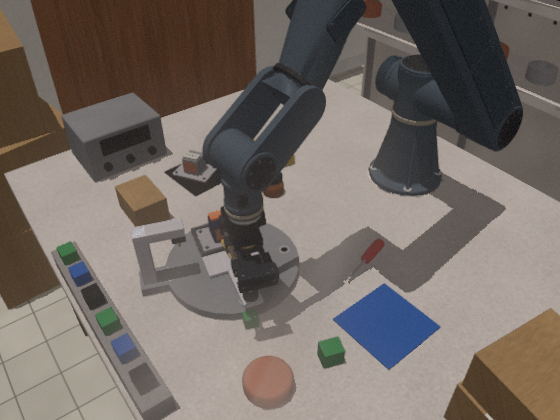

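The rotor has followed, and the knob is near the green marker at (250,318). Next I'll make the last few millimetres and lower.

>>> send_rows(fingers=[0, 0, 0, 0, 0, 0, 0, 0, 0, 0], dp=[[4.5, -2, 0], [9, -4, 0], [9.5, -4, 0], [9.5, -4, 0], [9.5, -4, -4], [9.5, -4, -8], [9.5, -4, -12], [9.5, -4, -16], [9.5, -4, -18], [9.5, -4, -18]], turn=[[0, 0, 0], [0, 0, 0], [0, 0, 0], [0, 0, 0], [0, 0, 0], [0, 0, 0], [0, 0, 0], [0, 0, 0], [0, 0, 0], [0, 0, 0]])

```text
time_s: 6.38
position: [0.6444, 0.1286, 0.0617]
tcp_rot: [[0.001, -0.939, 0.344], [0.002, 0.344, 0.939], [-1.0, -0.0, 0.002]]
force: [1.8, 4.8, -6.8]
opening: 0.361
```

>>> send_rows(fingers=[0.3, 0.5, 0.7, 0.8, 0.8, 0.8, 0.8, 0.8], dp=[[0, 0, 0], [0, 0, 0], [0, 0, 0], [0, 0, 0], [0, 0, 0], [0, 0, 0], [0, 0, 0], [0, 0, 0]], turn=[[0, 0, 0], [0, 0, 0], [0, 0, 0], [0, 0, 0], [0, 0, 0], [0, 0, 0], [0, 0, 0], [0, 0, 0]])

```text
time_s: 7.05
position: [0.6446, 0.1284, 0.0619]
tcp_rot: [[0.001, -0.939, 0.344], [0.001, 0.344, 0.939], [-1.0, -0.001, 0.002]]
force: [-0.7, 0.1, -0.4]
opening: 0.765
```

>>> send_rows(fingers=[0.8, 0.8, 0.8, 0.6, 0.4, 0.2, 0, 0, 0, 0], dp=[[0, 0, 25], [0, 0, 55], [0, 0, 85], [0, 0, 110], [0, 0, 110], [-20, -30, 110], [-45, -60, 110], [-65, -90, 110], [-90, -120, 110], [-110, -145, 110]], turn=[[0, 0, 0], [0, 0, 0], [0, 0, 0], [0, 0, 0], [0, 0, 0], [0, 0, 0], [0, 0, 0], [0, 0, 0], [0, 0, 0], [0, 0, 0]])

```text
time_s: 7.88
position: [0.5321, -0.0179, 0.1713]
tcp_rot: [[-0.001, -0.939, 0.344], [0.001, 0.344, 0.939], [-1.0, 0.001, 0.001]]
force: [0.2, -0.3, -0.9]
opening: 0.357
```

Run:
```python
from h import *
c=cap('scene','s4.png'); cap('top','t4.png');s=bot.read_state();print(s['position'],s['force'],s['opening'])
```

```text
[ 0.53053062 -0.01919139  0.17111899] [-0.32705447 -0.19032752  0.10884474] 0.2599098360052576
```

View pics/s4.png

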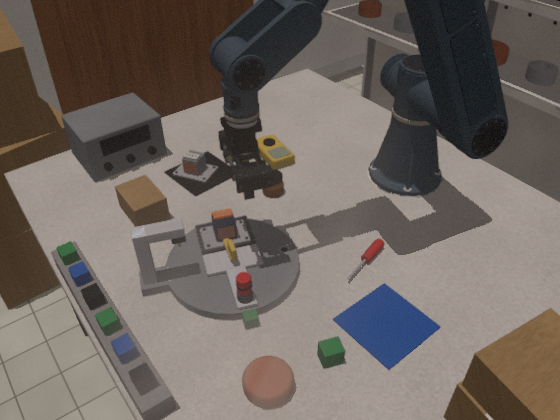

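View pics/t4.png

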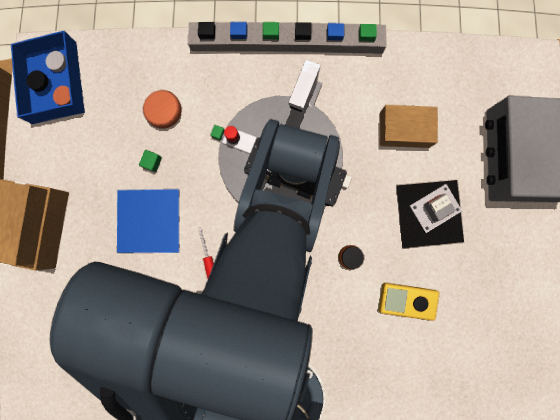

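The knob is at (244,284) next to the green marker. The fin at (230,250) points along the rotor. I'll measure the knob height and the fin pose.

Run:
```python
from h import *
for f,kb,fb in [('s4',(230,265,260,305),(215,230,245,268)),('t4',(220,120,245,150),None)]:
    c=dict(np.load(f'pics/{f}.png.npz')); W=world(c); hsv=cv2.cvtColor(c['img'],cv2.COLOR_BGR2HSV)
    def sel(lo,hi,b,z0,z1):
        m=cv2.inRange(hsv,np.array(lo),np.array(hi))>0; q=np.zeros_like(m); q[b[1]:b[3],b[0]:b[2]]=1
        return W[m&q&(W[...,2]>z0)&(W[...,2]<z1)]
    P=sel((0,150,60),(8,255,255),kb,.03,.2); print(f,'knob z pct',np.percentile(P[:,2],[90,95,98,100]).round(4)); T=P[P[:,2]>np.percentile(P[:,2],98)-.008]; print(len(T),T.mean(0))
    if fb:
        P=sel((18,100,60),(38,255,255),fb,.04,.1)
        T=P[P[:,2]>.079]; print('fin',len(T),T.mean(0),cv2.minAreaRect((T[:,:2]*1000).astype(np.float32)))
        print(P.min(0),P.max(0))
```

```text
s4 knob z pct [0.0995 0.0999 0.1004 0.1018]
112 [0.64434269 0.13307383 0.0976636 ]
fin 78 [0.60585844 0.02546727 0.08413059] ((604.9404296875, 23.65677261352539), (37.86182403564453, 11.249027252197266), 74.04962158203125)
[ 0.57811909 -0.03254803  0.04324349] [0.61503388 0.0445809  0.08864852]
t4 knob z pct [0.1005 0.1011 0.1023 0.1034]
126 [0.64272727 0.12810582 0.09823715]
```

>>> send_rows(fingers=[0, 0, 0, 0, 0, 0, 0, 0, 0, 0], dp=[[18, 26, 0], [37, 52, 0], [56, 78, 0], [56, 78, -15], [56, 78, -40], [56, 78, -65], [56, 78, -90], [56, 78, -110], [56, 78, -113], [56, 78, -113]], turn=[[0, 0, 0], [0, 0, 0], [0, 0, 0], [0, 0, 0], [0, 0, 0], [0, 0, 0], [0, 0, 0], [0, 0, 0], [0, 0, 0], [0, 0, 0]])

```text
time_s: 8.82
position: [0.5856, 0.0595, 0.0564]
tcp_rot: [[-0.008, -0.938, 0.348], [0.002, 0.348, 0.938], [-1.0, 0.008, -0.001]]
force: [0.4, -0.3, -0.5]
opening: 0.005
```

Run:
```python
from h import *
c=cap('scene','s5.png'); s=bot.read_state();print(s['position'],s['force'],s['opening'])
cv2.imwrite('pics/s5z.png',cv2.resize(c['img'][160:340,130:330],None,fx=3,fy=3))
```

```text
[0.58670786 0.05926723 0.05777023] [0.27622146 0.46883634 0.10359961] 0.0027420535848408476
```

View pics/s5z.png

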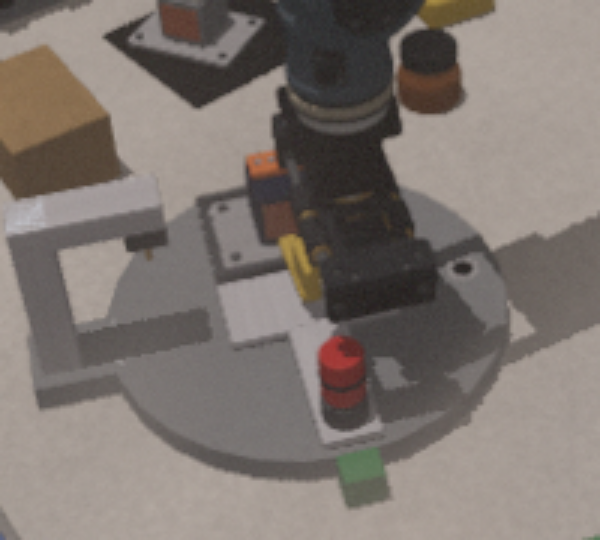

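The fingers are on the robot side of the fin, in the zoomed view at about (310,270). Now the push.

>>> send_rows(fingers=[0, 0, 0, 0, 0, 0, 0, 0, 0, 0], dp=[[5, -2, 0], [10, -4, 0], [15, -6, 0], [19, -8, 0], [23, -10, 0], [25, -12, 0], [27, -14, 0], [27, -16, 0], [27, -18, 0], [27, -18, 0]], turn=[[0, 0, 0], [0, 0, 0], [0, 0, 0], [0, 0, 0], [0, 0, 0], [0, 0, 0], [0, 0, 0], [0, 0, 0], [0, 0, 0], [0, 0, 0]])

```text
time_s: 9.7
position: [0.6201, 0.0435, 0.0594]
tcp_rot: [[0.01, -0.937, 0.35], [0.005, 0.35, 0.937], [-1.0, -0.007, 0.008]]
force: [8.4, 9.4, -2.2]
opening: 0.008
```

Run:
```python
from h import *
c=cap('scene','s6.png'); s=bot.read_state();print(s['position'],s['force'],s['opening'])
cv2.imwrite('pics/s6z.png',cv2.resize(c['img'][160:340,130:330],None,fx=3,fy=3))
```

```text
[0.62015649 0.04344931 0.05938696] [ 8.20430147  9.82681317 -2.7621867 ] 0.0023335553228625416
```

View pics/s6z.png

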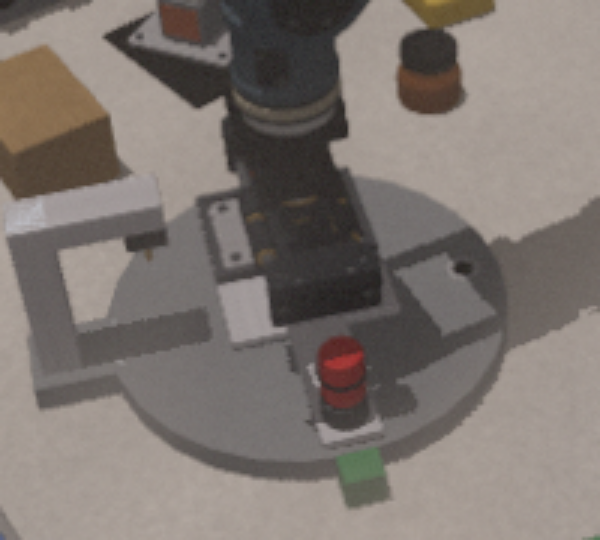

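The view is occluded, and there is a 13 N contact force pushing the tool back. I'll back off along the reaction direction, lift and look.

>>> send_rows(fingers=[0, 0, 0, 0, 0, 0, 0, 0, 0, 0], dp=[[3, 5, 0], [5, 10, 0], [5, 12, 10], [5, 12, 35], [5, 12, 65], [5, 12, 95], [-20, -10, 110], [-45, -35, 110], [-70, -60, 110], [-90, -80, 110]], turn=[[0, 0, 0], [0, 0, 0], [0, 0, 0], [0, 0, 0], [0, 0, 0], [0, 0, 0], [0, 0, 0], [0, 0, 0], [0, 0, 0], [0, 0, 0]])

```text
time_s: 10.58
position: [0.5278, -0.0377, 0.1706]
tcp_rot: [[0.009, -0.937, 0.349], [0.004, 0.349, 0.937], [-1.0, -0.007, 0.007]]
force: [0.3, -0.0, -0.2]
opening: 0.002
```

Run:
```python
from h import *
c=cap('scene','s7.png'); s=bot.read_state();print(s['position'],s['force'],s['opening'])
cv2.imwrite('pics/s7z.png',cv2.resize(c['img'][160:340,130:330],None,fx=3,fy=3))
W=world(c);hsv=cv2.cvtColor(c['img'],cv2.COLOR_BGR2HSV)
m=cv2.inRange(hsv,np.array((18,100,60)),np.array((38,255,255)))>0; q=np.zeros_like(m); q[220:285,190:270]=1
P=W[m&q]; T=P[(P[:,2]>.079)&(P[:,2]<.095)]; print(len(P),len(T),T.mean(0),cv2.minAreaRect((T[:,:2]*1000).astype(np.float32)),cv2.minAreaRect((P[:,:2]*1000).astype(np.float32)))
```

```text
[ 0.52366522 -0.0400039   0.16993921] [-3.13073949 -0.38272792 -0.38618289] 0.006029312835863731
280 78 [0.60544739 0.02551352 0.08402976] ((605.4212646484375, 24.433162689208984), (40.28150939941406, 13.32823371887207), 26.19904327392578) ((584.2445678710938, 13.821545600891113), (87.64727020263672, 13.31875228881836), 26.859107971191406)
```

View pics/s7z.png

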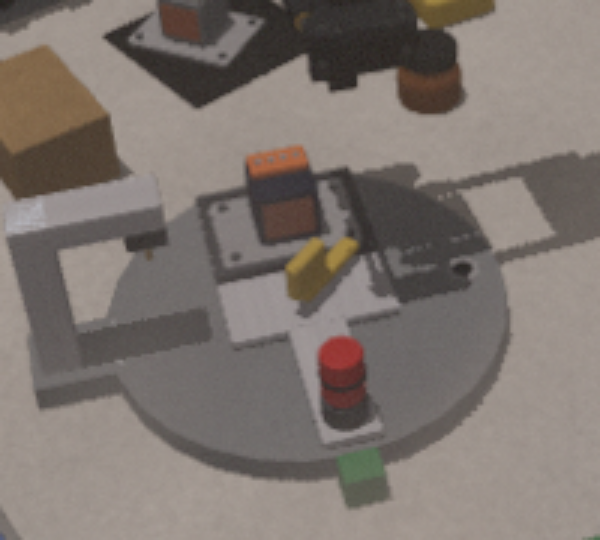

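The fin has turned to about 27° in world terms, which is roughly -0.78 rad. The rear end needs to be pushed another ~35° in world -y. I'll reposition the fingers on its left (+y) side.

>>> send_rows(fingers=[0, 0, 0, 0, 0, 0, 0, 0, 0, 0], dp=[[22, 25, 0], [44, 51, 0], [66, 77, 0], [88, 102, 0], [88, 104, -15], [88, 104, -45], [88, 104, -75], [88, 104, -105], [88, 104, -112], [88, 104, -112]], turn=[[0, 0, 0], [0, 0, 0], [0, 0, 0], [0, 0, 0], [0, 0, 0], [0, 0, 0], [0, 0, 0], [0, 0, 0], [0, 0, 0], [0, 0, 0]])

```text
time_s: 11.47
position: [0.6095, 0.064, 0.056]
tcp_rot: [[-0.004, -0.936, 0.351], [0.003, 0.351, 0.936], [-1.0, 0.005, 0.002]]
force: [0.6, -0.3, 1.3]
opening: 0.008
```

>>> send_rows(fingers=[0, 0, 0, 0, 0, 0, 0, 0], dp=[[0, -4, 0], [0, -8, 0], [0, -12, 0], [0, -15, 0], [0, -18, 0], [0, -21, 0], [0, -24, 0], [0, -24, 0]], turn=[[0, 0, 0], [0, 0, 0], [0, 0, 0], [0, 0, 0], [0, 0, 0], [0, 0, 0], [0, 0, 0], [0, 0, 0]])

```text
time_s: 12.13
position: [0.6119, 0.0407, 0.0572]
tcp_rot: [[0.002, -0.936, 0.352], [0.005, 0.352, 0.936], [-1.0, -0.0, 0.005]]
force: [2.1, 4.8, 1.0]
opening: 0.001
```

>>> send_rows(fingers=[0, 0, 0, 0, 0], dp=[[0, -2, 0], [0, -4, 0], [0, -6, 0], [0, -7, 0], [0, -7, 0]], turn=[[0, 0, 0], [0, 0, 0], [0, 0, 0], [0, 0, 0], [0, 0, 0]])

```text
time_s: 12.55
position: [0.6137, 0.035, 0.0578]
tcp_rot: [[0.006, -0.936, 0.353], [0.007, 0.353, 0.936], [-1.0, -0.003, 0.009]]
force: [2.9, 6.1, -1.7]
opening: 0.007
```

Run:
```python
from h import *
c=cap('scene','s8.png'); s=bot.read_state();print(s['position'],s['force'],s['opening'])
cv2.imwrite('pics/s8z.png',cv2.resize(c['img'][160:340,130:330],None,fx=3,fy=3))
```

```text
[0.61366764 0.03497297 0.05773464] [2.8724994  6.0311702  0.36236173] 0.00020369112502007102
```

View pics/s8z.png

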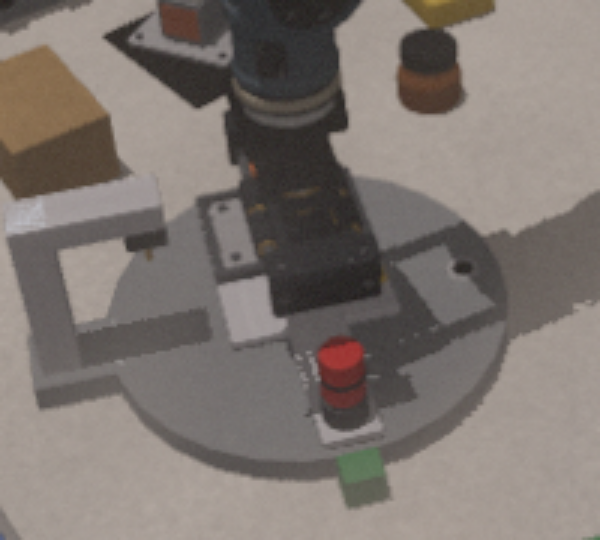

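>>> send_rows(fingers=[0, 0, 0, 0, 0, 0, 0, 0, 0, 0], dp=[[0, 6, 0], [0, 12, 0], [0, 14, 15], [0, 14, 45], [0, 14, 75], [0, 14, 100], [-25, -10, 112], [-50, -40, 112], [-75, -65, 112], [-90, -80, 112]], turn=[[0, 0, 0], [0, 0, 0], [0, 0, 0], [0, 0, 0], [0, 0, 0], [0, 0, 0], [0, 0, 0], [0, 0, 0], [0, 0, 0], [0, 0, 0]])

```text
time_s: 13.43
position: [0.5205, -0.0465, 0.1701]
tcp_rot: [[0.004, -0.936, 0.353], [0.006, 0.353, 0.936], [-1.0, -0.001, 0.007]]
force: [-0.6, -0.1, 0.4]
opening: 0.007
```

Run:
```python
from h import *
c=cap('scene','s9.png'); s=bot.read_state();print(s['position'],s['force'],s['opening'])
cv2.imwrite('pics/s9z.png',cv2.resize(c['img'][160:340,130:330],None,fx=3,fy=3))
W=world(c);hsv=cv2.cvtColor(c['img'],cv2.COLOR_BGR2HSV)
m=cv2.inRange(hsv,np.array((18,100,60)),np.array((38,255,255)))>0; q=np.zeros_like(m); q[220:285,190:290]=1
P=W[m&q]; T=P[(P[:,2]>.079)&(P[:,2]<.095)]; print(len(P),len(T),T.mean(0),cv2.minAreaRect((T[:,:2]*1000).astype(np.float32)),cv2.minAreaRect((P[:,:2]*1000).astype(np.float32)))
m=cv2.inRange(hsv,np.array((3,120,80)),np.array((18,255,255)))>0; q[:]=0; q[205:235,205:245]=1
P=W[m&q&(W[...,2]>.092)&(W[...,2]<.105)]; print('orange',len(P),P.mean(0),cv2.minAreaRect((P[:,:2]*1000).astype(np.float32)))
```

```text
[ 0.51804255 -0.04786779  0.16965891] [-2.10461774 -1.15510264 -0.96369286] 0.0025852625741881233
353 77 [0.60525315 0.02495199 0.08357807] ((605.0918579101562, 24.34947967529297), (10.92985725402832, 36.567161560058594), 69.67813110351562) ((582.60400390625, 33.72507095336914), (65.04157257080078, 54.38962173461914), 24.90032958984375)
orange 113 [ 0.57137531 -0.06493556  0.0985102 ] ((571.0286865234375, -66.26476287841797), (23.349994659423828, 45.18424987792969), 70.00148010253906)
```

View pics/s9z.png

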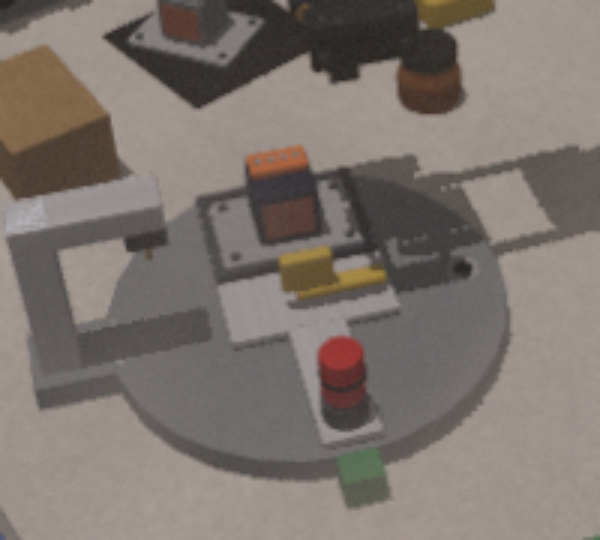

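The fin is now perpendicular to the rotor arm, about -1.57 rad, and the bar is clear of the plate. Now I'll rotate the gripper over the transformer, whose terminals are at (0.572,-0.064).

>>> send_rows(fingers=[0.2, 0.4, 0.6, 0.8, 1, 1, 1, 1, 1, 1], dp=[[6, -2, 0], [12, -4, 0], [18, -6, 0], [24, -8, 0], [30, -10, 0], [36, -12, 0], [42, -13, 0], [48, -14, 0], [54, -15, 0], [55, -15, 0]], turn=[[0, 0, -0.12], [0, 0, -0.24], [0, 0, -0.36], [0, 0, -0.48], [0, 0, -0.6], [0, 0, -0.72], [0, 0, -0.84], [0, 0, -0.96], [0, 0, -1.08], [0, 0, -1.2]])

```text
time_s: 14.32
position: [0.5739, -0.0631, 0.1697]
tcp_rot: [[0.006, -0.003, 1.0], [0.001, 1.0, 0.003], [-1.0, 0.001, 0.006]]
force: [-0.0, -0.4, 0.8]
opening: 0.68
```

>>> send_rows(fingers=[1, 1, 1, 1, 1, 1, 1], dp=[[0, 0, 0], [0, 0, 0], [0, 0, 0], [0, 0, 0], [0, 0, 0], [0, 0, 0], [0, 0, 0]], turn=[[0, 0, -0.12], [0, 0, -0.24], [0, 0, -0.34], [0, 0, -0.36], [0, 0, -0.36], [0, 0, -0.36], [0, 0, -0.36]])

```text
time_s: 14.9
position: [0.5738, -0.0631, 0.1697]
tcp_rot: [[0.006, 0.348, 0.937], [-0.001, 0.937, -0.348], [-1.0, 0.001, 0.006]]
force: [-0.5, 0.1, 0.4]
opening: 0.996
```

>>> send_rows(fingers=[1, 1, 1, 1, 1, 1, 1, 1], dp=[[0, 0, -15], [0, 0, -35], [0, 0, -55], [0, 0, -75], [0, 0, -95], [0, 0, -108], [0, 0, -114], [0, 0, -114]], turn=[[0, 0, 0], [0, 0, 0], [0, 0, 0], [0, 0, 0], [0, 0, 0], [0, 0, 0], [0, 0, 0], [0, 0, 0]])

```text
time_s: 15.57
position: [0.5728, -0.0628, 0.0543]
tcp_rot: [[0.003, 0.348, 0.938], [-0.0, 0.938, -0.348], [-1.0, 0.001, 0.003]]
force: [-0.1, -1.2, 0.6]
opening: 1.003
```

Run:
```python
from h import *
c=cap('scene','s10.png'); s=bot.read_state();print(s['position'],s['force'],s['opening'])
cv2.imwrite('pics/s10z.png',cv2.resize(c['img'][160:340,130:330],None,fx=3,fy=3))
```

```text
[ 0.57356655 -0.06302296  0.05533427] [-0.22524332 -0.1395389  -0.44908966] 1.002635506251278
```

View pics/s10z.png

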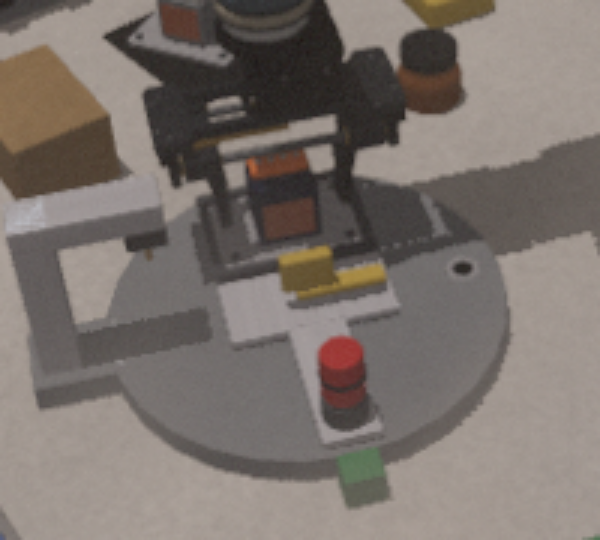

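The fingers straddle the block evenly at (222,190) and (345,170). Close.

>>> send_rows(fingers=[0.8, 0.6, 0.5, 0.4, 0.3, 0.3, 0.2, 0.2, 0.2, 0.2], dp=[[0, 0, 0], [0, 0, 0], [0, 0, 0], [0, 0, 0], [0, 0, 0], [0, 0, 0], [0, 0, 0], [0, 0, 0], [0, 0, 0], [0, 0, 0]], turn=[[0, 0, 0], [0, 0, 0], [0, 0, 0], [0, 0, 0], [0, 0, 0], [0, 0, 0], [0, 0, 0], [0, 0, 0], [0, 0, 0], [0, 0, 0]])

```text
time_s: 16.45
position: [0.5738, -0.0631, 0.0556]
tcp_rot: [[0.005, 0.348, 0.938], [-0.001, 0.938, -0.348], [-1.0, 0.001, 0.005]]
force: [0.1, 0.3, 2.2]
opening: 0.569
```

>>> send_rows(fingers=[0, 0, 0, 0, 0, 0, 0, 0, 0, 0], dp=[[0, 0, 0], [0, 0, 4], [0, 0, 8], [0, 0, 14], [0, 0, 22], [0, 0, 32], [0, 0, 44], [0, 0, 56], [0, 0, 65], [0, 0, 70]], turn=[[0, 0, 0], [0, 0, 0], [0, 0, 0], [0, 0, 0], [0, 0, 0], [0, 0, 0], [0, 0, 0], [0, 0, 0], [0, 0, 0], [0, 0, 0]])

```text
time_s: 17.28
position: [0.5744, -0.0632, 0.1275]
tcp_rot: [[0.008, 0.348, 0.938], [-0.002, 0.938, -0.348], [-1.0, 0.001, 0.008]]
force: [-0.1, -0.4, -6.4]
opening: 0.574
```

>>> send_rows(fingers=[0, 0, 0, 0, 0, 0, 0, 0, 0, 0], dp=[[-2, 5, 8], [-6, 18, 15], [-13, 38, 15], [-21, 62, 15], [-30, 88, 15], [-39, 115, 15], [-48, 142, 15], [-57, 168, 15], [-66, 194, 15], [-74, 216, 15]], turn=[[0, 0, 0], [0, 0, 0], [0, 0, 0], [0, 0, 0], [0, 0, 0], [0, 0, 0], [0, 0, 0], [0, 0, 0], [0, 0, 0], [0, 0, 0]])

```text
time_s: 18.12
position: [0.4981, 0.1554, 0.1427]
tcp_rot: [[0.006, 0.347, 0.938], [-0.001, 0.938, -0.347], [-1.0, 0.001, 0.006]]
force: [1.0, 0.0, -7.5]
opening: 0.57
```

>>> send_rows(fingers=[0, 0, 0, 0, 0, 0, 0, 0, 0, 0], dp=[[-6, 20, 0], [-15, 44, 0], [-24, 70, 0], [-33, 96, 0], [-42, 122, 0], [-50, 148, 0], [-57, 168, 0], [-61, 181, 0], [-63, 187, 0], [-63, 188, 0]], turn=[[0, 0, 0], [0, 0, 0], [0, 0, 0], [0, 0, 0], [0, 0, 0], [0, 0, 0], [0, 0, 0], [0, 0, 0], [0, 0, 0], [0, 0, 0]])

```text
time_s: 18.95
position: [0.4333, 0.3448, 0.1427]
tcp_rot: [[0.005, 0.344, 0.939], [-0.001, 0.939, -0.344], [-1.0, 0.001, 0.005]]
force: [0.2, -0.6, -7.0]
opening: 0.573
```

Run:
```python
from h import *
c=cap('scene','s11.png'); s=bot.read_state();print(s['position'],s['force'],s['opening'])
```

```text
[0.43397728 0.34400244 0.14269246] [-0.46692487  0.34431811 -6.66480269] 0.574191914326725
```

View pics/s11.png

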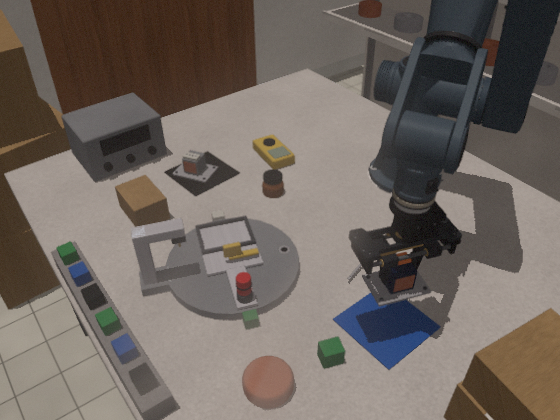

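The transformer is level over the mat, at about (400,275), and everything else is unchanged. I'll lower it gently.

>>> send_rows(fingers=[0, 0, 0, 0, 0, 0, 0, 0, 0, 0], dp=[[1, -0.5, -8], [1, -0.5, -20], [1, -0.5, -34], [1, -0.5, -48], [1, -0.5, -62], [1, -0.5, -76], [1, -0.5, -88], [1, -0.5, -97], [1, -0.5, -103], [1, -0.5, -106]], turn=[[0, 0, 0], [0, 0, 0], [0, 0, 0], [0, 0, 0], [0, 0, 0], [0, 0, 0], [0, 0, 0], [0, 0, 0], [0, 0, 0], [0, 0, 0]])

```text
time_s: 19.83
position: [0.435, 0.3427, 0.0357]
tcp_rot: [[0.004, 0.346, 0.938], [-0.002, 0.938, -0.346], [-1.0, -0.001, 0.004]]
force: [-0.1, 0.6, -8.0]
opening: 0.572
```

>>> send_rows(fingers=[0, 0, 0, 0, 0, 0, 0, 0], dp=[[0, 0, -2], [0, 0, -4], [0, 0, -6], [0, 0, -8], [0, 0, -9], [0, 0, -10], [0, 0, -11], [0, 0, -11]], turn=[[0, 0, 0], [0, 0, 0], [0, 0, 0], [0, 0, 0], [0, 0, 0], [0, 0, 0], [0, 0, 0], [0, 0, 0]])

```text
time_s: 20.5
position: [0.4351, 0.3428, 0.0256]
tcp_rot: [[0.004, 0.346, 0.938], [-0.002, 0.938, -0.346], [-1.0, -0.0, 0.005]]
force: [-1.0, -1.4, 1.0]
opening: 0.576
```

Force went from -7 N to about +1 N, so it is resting on the mat. Open and withdraw.

>>> send_rows(fingers=[0.65, 0.75, 0.85, 0.95, 0.95, 0.95, 0.95, 0.95, 0.95, 0.95], dp=[[0, 0, 0], [0, 0, 0], [0, 0, 0], [0, 0, 0], [0, 0, 0], [0, 0, 0], [0, 0, 0], [0, 0, 0], [0, 0, 0], [0, 0, 0]], turn=[[0, 0, 0], [0, 0, 0], [0, 0, 0], [0, 0, 0], [0, 0, 0], [0, 0, 0], [0, 0, 0], [0, 0, 0], [0, 0, 0], [0, 0, 0]])

```text
time_s: 21.33
position: [0.4351, 0.3428, 0.0255]
tcp_rot: [[0.004, 0.346, 0.938], [-0.002, 0.938, -0.346], [-1.0, -0.0, 0.005]]
force: [0.9, 0.2, 0.3]
opening: 0.949
```

>>> send_rows(fingers=[0.95, 0.95, 0.95, 0.95, 0.95, 0.95, 0.95, 0.95, 0.95, 0.95], dp=[[0, 0, 10], [0, 0, 30], [0, 0, 60], [0, 0, 90], [0, 0, 120], [0, 0, 150], [-20, 30, 160], [-45, 60, 160], [-70, 95, 160], [-70, 95, 160]], turn=[[0, 0, 0], [0, 0, 0], [0, 0, 0], [0, 0, 0], [0, 0, 0], [0, 0, 0], [0, 0, 0], [0, 0, 0], [0, 0, 0], [0, 0, 0]])

```text
time_s: 22.17
position: [0.3608, 0.4424, 0.1871]
tcp_rot: [[0.004, 0.341, 0.94], [0.002, 0.94, -0.341], [-1.0, 0.003, 0.003]]
force: [0.8, -0.6, 0.8]
opening: 0.948
```

>>> send_rows(fingers=[0.95, 0.95, 0.95, 0.95, 0.95, 0.95], dp=[[-20, 25, 0], [-45, 50, 0], [-70, 75, 0], [-90, 100, 0], [-100, 110, 0], [-100, 110, 0]], turn=[[0, 0, 0], [0, 0, 0], [0, 0, 0], [0, 0, 0], [0, 0, 0], [0, 0, 0]])

```text
time_s: 22.67
position: [0.2585, 0.5541, 0.1875]
tcp_rot: [[0.004, 0.337, 0.941], [0.003, 0.941, -0.337], [-1.0, 0.004, 0.003]]
force: [1.1, -0.2, -0.2]
opening: 0.953
```

Run:
```python
from h import *
c=cap('scene','s12.png'); t=cap('top','t12.png'); s=bot.read_state();print(s['time_s'],s['position'],s['force'],s['opening'])
def an(c,name,b,lo,hi,z0,z1):
    W=world(c);hsv=cv2.cvtColor(c['img'],cv2.COLOR_BGR2HSV)
    m=cv2.inRange(hsv,np.array(lo),np.array(hi))>0; q=np.zeros_like(m); q[b[1]:b[3],b[0]:b[2]]=1
    P=W[m&q&(W[...,2]>z0)&(W[...,2]<z1)]
    print(name,len(P),P.mean(0).round(4) if len(P) else '',cv2.minAreaRect((P[:,:2]*1000).astype(np.float32)) if len(P) else '', np.ptp(P[:,2]) if len(P) else '')
an(t,'terminals',(110,170,200,265),(3,120,60),(18,255,255),.055,.085)
an(t,'knob',(215,115,250,155),(0,150,60),(8,255,255),.09,.13)
an(t,'fin',(240,120,320,180),(18,100,60),(38,255,255),.078,.095)
```

```text
22.7667 [0.26084584 0.55181341 0.18717723] [-0.00968278 -0.41889519 -0.16885452] 0.9452392931228771
terminals 183 [0.4318 0.3335 0.0684] ((431.5667419433594, 333.85614013671875), (29.92363929748535, 46.18277359008789), 71.60331726074219) 0.01834636008721402
knob 133 [0.6432 0.1282 0.098 ] ((643.63134765625, 127.8850326538086), (29.2271785736084, 28.32292938232422), 43.30256271362305) 0.014203507373824475
fin 80 [0.6034 0.0203 0.0846] ((604.1104125976562, 20.249244689941406), (10.942808151245117, 38.62334060668945), 69.84529876708984) 0.01143285798790794
```

View pics/s12.png

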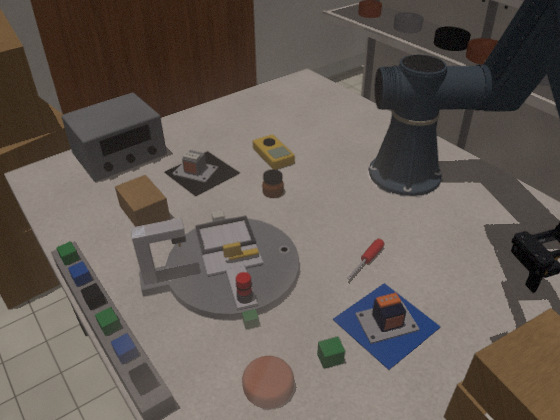

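View pics/t12.png

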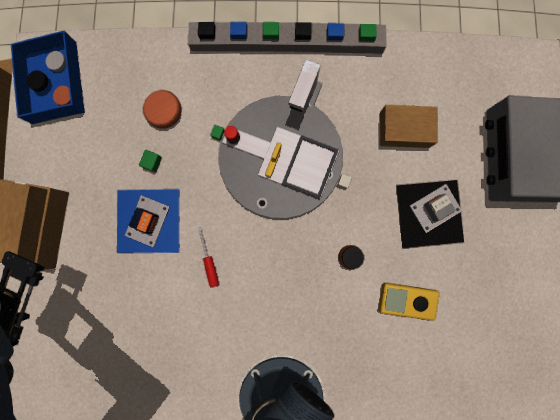

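The scene view shows the transformer upright on the mat at (388,315), the knob beside the green block at (244,284) and the button turned aside at (237,250). In the top view nothing else has moved. Handing in.

```bash
python3 -c "
from rig import bot
print(bot.hand_in())"
```

```text
the job is handed in; nothing more can be done
None
```

I handed the job in at about 23 s of the 67 s allowed; the hand-in gives no verdict. The index pin is home in the green-marked hole, the button is turned aside, and the transformer stands upright on the blue mat.

My last checks, from the final pictures and readings:

- **Pin:** the knob is at (0.643, 0.128) with its top at z ≈ 0.098, the same height as when it was home at the start. It is about 45 mm from the green marker, against a limit of 55 mm.
- **Button:** it sits about 1.57 rad aside, clear of the plate. My first push stopped short at about 0.8 rad and jammed against the fin at about 13 N. I backed off and pushed again from the other side of the fin.
- **Transformer:** the top camera puts its terminals about 10 mm from the mat's centre, while the gripper's position at release was within about 1 mm of it. I did not settle the difference, but both are well inside the 35 mm limit.
- **Other objects:** none looked moved in the pictures; I compared them by eye and did not measure them. The arm is clear, and the force reading is about zero.

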